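Clear the stirrer, seat the mixing cup, sort the samples

ROBOT

A 6-joint arm with a two-finger parallel gripper is mounted at the origin on the work surface. World frame = base frame: x ahead of the robot, y to its left, z up, the work surface at z = 0. Lengths are in m, angles in degrees, forces in N, time in s.
With the tool pointing down it reaches from about 0.4 to 0.825 m from the base axis. Payload 7 kg.
Tool frame: the origin (TCP) lies between the finger pads; the fingertips stand 22 mm ahead of it and the grasp point (between the pads) lies 3 mm ahead of it; z points along the fingers, y is the line along which they close (so a half turn about z gives the same grasp; the last joint's range is limited). The gripper opens to 88 mm and grips with 3 to 60 N. Pads are 19 mm wide; open, the fingers measure 130 mm over their backs; the gripper's body (78 mm by 193 mm) begins 47 mm behind the grasp point.
Start: joints at [-48.696, 20.546, 0.682, 0, -70.136, -16.507], TCP at [0.283, -0.613, 0.249] pointing down, gripper open.
Joint ranges: [-176.03, 176.03], [-82.01, 121.73], [-58.28, 71.71], [-173.87, 95.51], [-174.79, -0.11], [-173.66, 173.66]. Speed limits (degrees/s): [136.94, 136.94, 172.46, 180, 180, 180].

INTERFACE

Orientations are given as [roll, pitch, yaw] about the fixed x, y, z axes, in that order (R = Rz(yaw) Ry(pitch) Rx(roll)).
In Python, from plant import r, vision gives the robot as it stands.
- The arm moves only by the shell command python3 -m pendant 'ROWS' [FORCE]. ROWS is JSON, a list that holds one entry, the list of rows, each a list of 7 numbers: the shift along the tool's x, y, z scaled (see below), then the turn, a rotation vector about the tool's x, y, z scaled (see below), then the opening, from -1 (shut) to 1 (fully open). In form: [[[x, y, z, wx, wy, wz, fingers], ...]]. A call has exactly 8 rows; each row shifts and turns the commanded pose from where the row before left it, along the tool's axes as they then stand; what a row does not reach is not made up. The controller multiplies each number of a shift by 20 mm and each number of a turn by 4 degrees. A row lasts 1/10 s, in which the tool goes at most 50 mm and 8.59 degrees, less where a joint would pass 70% of its speed; a pose out of reach is approached as far as the arm can. A call with a number of a shift or a turn outside -1 to 1 is refused whole. A call with a gripper value outside its range is refused whole. The fingers move at their own pace and stop on an object; FORCE is the grip in N (left out, the last holds). Time passes only in rows, so rows that do not move let the fingers close, or fill a call up. It gives the time, the measured TCP pose, the force, the opening and the grip force at its end, in the units of the state.
- r.get_state(): the state, without advancing time (a new reading comes with each control period).
- vision.capture(name): name is "scene" or "top" or "wrist"; returns a dict with "frame" (384x512x3 uint8, blue, green, red), "depth" (384x512 float32, m along the optical axis (not along the pixel's ray), 0 where there is no reading), "camera_matrix" (3x3 intrinsics, pixels), "extrinsics" (4x4, takes a point from world to camera coordinates); the wrist camera has in their place "hand_eye" (4x4, takes a point from camera to tool coordinates, whose origin is the TCP and whose axes are the flange's). Camera axes: x right, y up, looking along -z (the intrinsics and any distortion apply to the point x, -y, -z); pixel columns grow to the right and rows downward; lengths in m; the calibration is good to about 2 mm. A picture is of the moment at which its call begins: read the wrist's pose just before it.
- r.close_job(): hands the job in; it is judged then, once.
The state is a dict: "time_s": time; "joints": joint angles; "qd": joint speeds; "joint_torque": joint torques, N m; "tcp_pos": TCP position; "eef_rot": TCP orientation; "contact_force": force on the tool from outside, world axes, zero at the start; "moment": the same for the moment, N m; "gripper_width": finger opening in m; "gripper_force": force on a finger pad.
Only numpy, scipy, OpenCV 4.12 (cv2) and the standard library are available. Lean on these libraries where they do the work, as an engineer would, in place of code of your own. Each camera call takes 0.05 s, during which the arm holds its last target. There are 200 camera calls.

TASK

Get the bench stirrer ready for the next batch: take the tin off the white riser block and stand it in the steel tin tray, then move the block from the stirrer on to the black rubber mat, flat and in line with it, and then seat the steel mixing cup on the stirrer, its foot flat on the top with both pins through its holes. Also, whenever it suits, stand every other tin in the tin tray and every bottle in the divided rack, one to a cell, all upright. Leave the other things on the bench where they are; if something is knocked out of place, put it right.

Things in the scene. Friction and masses are not known exactly. Their poses are not given: they have to be found in the camera images.
- stirrer: bench stirrer, fixed: blue unit 150 mm (x) x 140 mm (y) x 50 mm high with a small black knob on its -x face; two steel locating pins on top, 12 mm diameter and 16 mm high, at x = -50 and +50 mm, y = 0. Origin at the centre of its underside.
- stirrer_top (a point): centre of the stirrer's flat top, midway between the two pins, 50 mm above the bench; axes as the stirrer's.
- cup: steel mixing cup, loose: open cylinder 64 mm outside diameter (wall 4 mm), rim 110 mm above its underside, on an oblong foot plate 130 mm (x) x 72 mm (y) x 8 mm thick. The foot has two through holes, 18 mm diameter, at x = -50 and +50 mm, y = 0, which go over the stirrer's pins; either way round fits. Mass about 0.4 kg. Origin at the centre of its underside, z up.
- riser: white hard-foam riser block 120 mm (x) x 60 mm (y) x 55 mm high, mass about 0.12 kg, at the start lying between the stirrer's pins, with its length across the line of the pins. Origin at the centre of its underside, z up.
- mat: black rubber mat, flat on the bench, fixed: 160 mm (x) x 90 mm (y) x 3 mm thick. Origin at the centre of its underside.
- tin0: sample tin: plain metal cylinder, 64 mm diameter, 85 mm high, mass about 0.25 kg, standing upright; origin at the centre of its underside, z up. This one stands on the riser block at the start.
- tin1: sample tin: plain metal cylinder, 64 mm diameter, 85 mm high, mass about 0.25 kg, standing upright; origin at the centre of its underside, z up. May be absent at a start.
- tin2: sample tin: plain metal cylinder, 64 mm diameter, 85 mm high, mass about 0.25 kg, standing upright; origin at the centre of its underside, z up. May be absent at a start.
- bottle0: sample bottle: slimmer white plastic cylinder, 50 mm diameter up to 85 mm high, then a 32 mm diameter cap from 95 to 112 mm, mass about 0.12 kg, standing upright; origin at the centre of its underside, z up. May be absent at a start.
- bottle1: sample bottle: slimmer white plastic cylinder, 50 mm diameter up to 85 mm high, then a 32 mm diameter cap from 95 to 112 mm, mass about 0.12 kg, standing upright; origin at the centre of its underside, z up. May be absent at a start.
- bottle2: sample bottle: slimmer white plastic cylinder, 50 mm diameter up to 85 mm high, then a 32 mm diameter cap from 95 to 112 mm, mass about 0.12 kg, standing upright; origin at the centre of its underside, z up. May be absent at a start.
- tin_tray_in (a point): centre of the inner floor (5 mm above the bench) of the tin tray: fixed steel tray, undivided, 250 mm (x) x 110 mm (y) outside, 5 mm walls, 32 mm high; takes three tins in a row along x. Axes along the tray's sides.
- bottle_rack_in (a point): centre of the inner floor (5 mm above the bench) of the bottle rack: fixed plywood rack 250 mm (x) x 90 mm (y) outside, 5 mm walls, 32 mm high, divided by two walls across it into three equal cells 77 x 80 mm, with centres at x = -82, 0 and +82 mm; one bottle to a cell.
- tape_roll: bystander: roll of green tape, 72 mm diameter, 22 mm high, near the robot
- spatula: bystander: spatula lying near the robot
- jar_a: bystander: closed white jar, 80 mm diameter, 90 mm high, at the far side
- jar_b: bystander: closed white jar, 80 mm diameter, 90 mm high, at the far side
- beaker: bystander: clear beaker, 72 mm diameter, 90 mm high, at the far side
- brush: bystander: brush lying at the far side
Things that resemble listed ones, but are neither listed nor needed, are in the scene too. Leave any pink or red look-alike of the stirrer alone. What is shaped like the riser but orange is not meant.

How it is judged (in metres and radians):
On the way, in this order (a step that is already met when the one before it is completed fails the run):
1. the tin from the riser block stands in the tin tray (x of tin0 in the frame of tin_tray_in between -0.1 and 0.1 m and y of tin0 in the frame of tin_tray_in between -0.03 and 0.03 m and z of tin0 in the frame of tin_tray_in between -0.004 and 0.008 m and angle between tin0's own z axis and vertical below 0.15 rad and linear speed of tin0 below 0.03 m/s), for 0.2 s.
2. the riser block lies on the mat (x of riser in the frame of mat between -0.025 and 0.025 m and y of riser in the frame of mat between -0.025 and 0.025 m and z of riser in the frame of mat between -0.004 and 0.009 m and angle between riser's own z axis and vertical below 0.1 rad and angle between the x axis of riser and the x axis of mat, either way round below 0.3 rad and linear speed of riser below 0.03 m/s), for 0.2 s.
3. the mixing cup is seated on the stirrer's pins (horizontal distance between cup and stirrer_top below 0.006 m and z of cup in the frame of stirrer_top between -0.004 and 0.004 m and angle between cup's own z axis and vertical below 0.05 rad and angle between the x axis of cup and the x axis of stirrer, either way round below 0.12 rad and linear speed of cup below 0.03 m/s), for 0.2 s.
At the end, for the whole second after the job is handed in: Tins upright in the tin tray, bottles upright in the rack (0.15 rad); riser flat on the mat, centre within 25 mm along each side, length within 0.3 rad; cup foot on the stirrer top (4 mm in height, 6 mm sideways, 0.12 rad), pins in its holes; all at rest (all of step 1 and all of step 2 and all of step 3 and x of tin1 in the frame of tin_tray_in between -0.1 and 0.1 m and y of tin1 in the frame of tin_tray_in between -0.03 and 0.03 m and z of tin1 in the frame of tin_tray_in between -0.004 and 0.008 m and angle between each of tin1, tin2, bottle0, bottle1, bottle2's own z axis and vertical below 0.15 rad and linear speed of each of tin1, tin2, bottle0, bottle1, bottle2 below 0.03 m/s and x of tin2 in the frame of tin_tray_in between -0.1 and 0.1 m and y of tin2 in the frame of tin_tray_in between -0.03 and 0.03 m and z of tin2 in the frame of tin_tray_in between -0.004 and 0.008 m and x of bottle0 in the frame of bottle_rack_in between -0.1 and 0.1 m and y of bottle0 in the frame of bottle_rack_in between -0.025 and 0.025 m and z of bottle0 in the frame of bottle_rack_in between -0.004 and 0.008 m and x of bottle1 in the frame of bottle_rack_in between -0.1 and 0.1 m and y of bottle1 in the frame of bottle_rack_in between -0.025 and 0.025 m and z of bottle1 in the frame of bottle_rack_in between -0.004 and 0.008 m and x of bottle2 in the frame of bottle_rack_in between -0.1 and 0.1 m and y of bottle2 in the frame of bottle_rack_in between -0.025 and 0.025 m and z of bottle2 in the frame of bottle_rack_in between -0.004 and 0.008 m); the robot touches nothing.
It fails at once if a bystander (tape roll, spatula, jar, beaker, brush) is moved more than 30 mm (distance of any of tape_roll, spatula, jar_a, jar_b, beaker, brush from where it was at the start of the episode above 0.03 m).
Of tin1, tin2, bottle0, bottle1, bottle2 only 3 to 5 are there at a start; the rules pass over those that are not, and their reading is None.
At some moment in a run one of tin1, tin2, cup may be knocked a few centimetres aside while the robot is not near it.
It also fails if it takes over 210 s, if anything falls off the work surface, if the arm or the gripper's body presses on something with over 40 N, if the wrist force passes 120 N, or if a joint passes its speed limit or range.

## Working session

There is one attempt and no reset: what is moved stays moved. The work goes in short steps, Python scripts to look and compute and a shell command to move; the robot and the scene stay as the last step left them, time stands still between calls to the robot, and variables do not carry over. Pictures are saved under pics/ and viewed, at most 14 in all, crops included, and the job is handed in when it is done.

```bash
ls; mkdir -p pics; python3 - <<'E'
from plant import r, vision
import cv2,numpy as np
print(r.get_state())
for n in("scene","top"):
    c=vision.capture(n); cv2.imwrite(f"pics/{n}0.png",c["frame"]); np.savez(f"{n}0.npz",**{k:v for k,v in c.items()})
    print(n,c["camera_matrix"].tolist(),np.round(c["extrinsics"],4).tolist(),c.keys())
E
```

```text
pics
{'time_s': 0.0, 'joints': array([-4.86943685e+01,  2.05919852e+01,  6.34452542e-01, -1.99125382e-02,
       -7.01368970e+01, -1.65096708e+01]), 'qd': array([ 0.06775637, -0.05747377,  0.02939954,  0.00179064,  0.03985199,
       -0.06240867]), 'joint_torque': array([-8.23904193e-04, -5.82716775e+01,  2.93055171e+01,  6.99745104e+00,
        6.75518837e-03, -1.47328960e-04]), 'tcp_pos': array([ 0.28290367, -0.61235516,  0.24762227]), 'eef_rot': array([ 1.79904144e+02, -8.89000432e-03, -1.55210813e+02]), 'contact_force': array([ 0.84996049, -0.88088025, -0.08281823]), 'moment': array([ 0.0232519 , -0.01068219, -0.02929763]), 'gripper_force': 0.0, 'gripper_width': 0.08751666749622782}
scene [[468.2203325197262, 0.0, 253.8067456019444], [0.0, 468.2203325197262, 190.51843460498586], [0.0, 0.0, 1.0]] [[-0.505, 0.8631, -0.0097, 0.2634], [-0.7487, -0.4324, 0.5025, 0.3359], [0.4295, 0.261, 0.8645, -1.7984], [0.0, 0.0, 0.0, 1.0]] dict_keys(['frame', 'depth', 'camera_matrix', 'extrinsics'])
top [[363.13517272294644, 0.0, 259.4127949820564], [0.0, 363.13517272294644, 196.3027202415682], [0.0, 0.0, 1.0]] [[-0.0261, -0.9997, 0.0028, 0.027], [0.9938, -0.0257, 0.1077, -0.5259], [-0.1076, 0.0056, 0.9942, -1.0176], [0.0, 0.0, 0.0, 1.0]] dict_keys(['frame', 'depth', 'camera_matrix', 'extrinsics'])
```

```bash
python3 - <<'E'
import cv2
for n in("scene","top"):
    a=cv2.imread(f"pics/{n}0.png"); cv2.imwrite(f"pics/{n}0b.png",cv2.resize(a,(800,600),interpolation=cv2.INTER_CUBIC))
E
```

```text
(no output)
```

View pics/scene0b.png

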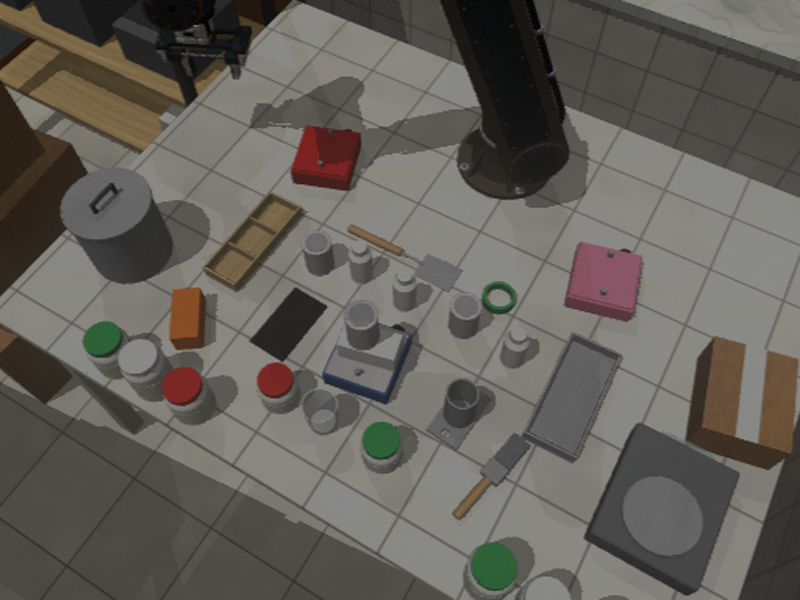

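View pics/top0b.png

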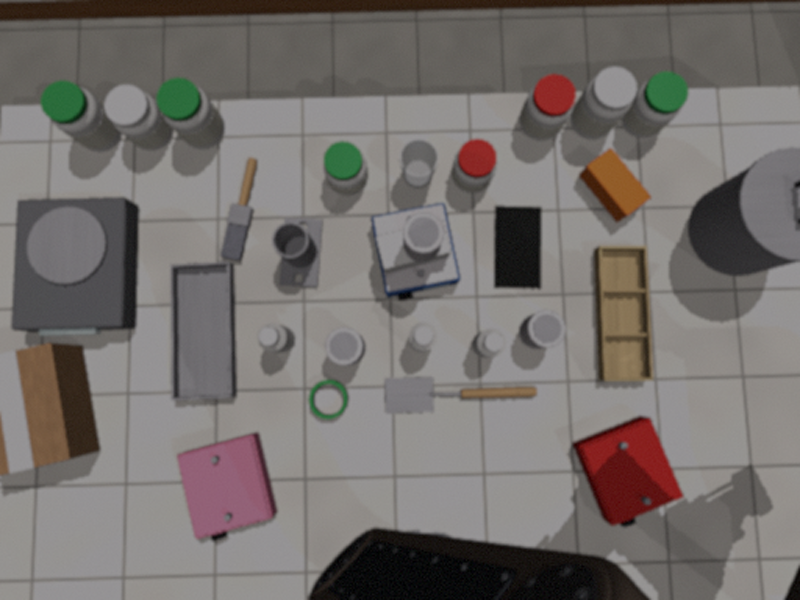

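```bash
cat > h.py <<'E'
import cv2,numpy as np
def load(n,live=True,tag="0"):
    if live:
        from plant import vision
        return vision.capture(n)
    return dict(np.load(f"{n}{tag}.npz"))
def cloud(c,T=None):
    "world xyz per pixel; T = camera->world"
    K=c["camera_matrix"]; d=c["depth"]; v,u=np.indices(d.shape)
    if T is None: T=np.linalg.inv(c["extrinsics"])
    P=np.stack([(u-K[0,2])/K[0,0]*d,-(v-K[1,2])/K[1,1]*d,-d],-1)
    W=P@T[:3,:3].T+T[:3,3]; W[d<=0]=np.nan
    return W
def ray(c,px,z,T=None):
    K=c["camera_matrix"]
    if T is None: T=np.linalg.inv(c["extrinsics"])
    px=np.atleast_2d(px).astype(float)
    D=np.c_[(px[:,0]-K[0,2])/K[0,0],-(px[:,1]-K[1,2])/K[1,1],-np.ones(len(px))]@T[:3,:3].T
    return T[:3,3]+D*((z-T[2,3])/D[:,2])[:,None]
def blobs(m,amin=15):
    n,l,s,cen=cv2.connectedComponentsWithStats(m.astype(np.uint8),connectivity=4)
    return [(l==i) for i in range(1,n) if s[i,4]>=amin]
def rect(P):
    "xy points -> centre, (long,short), angle of long side deg"
    (x,y),(w,h),a=cv2.minAreaRect((np.asarray(P)[:,:2]*1000).astype(np.float32))
    if h>w: w,h,a=h,w,a+90
    return np.round([x,y,w,h,(a+90)%180-90],1)
E
python3 - <<'E'
from h import *
c=load("top",False); W=cloud(c); f=c["frame"]; hsv=cv2.cvtColor(f,cv2.COLOR_BGR2HSV)
Z=W[...,2]; v,u=np.indices(Z.shape)
roi=(u>100)&(u<425)&(v>85)&(v<262)
print("floor z",np.nanmedian(Z[roi]))
def show(n,m,amin=25):
    for b in blobs(m,amin):
        p=W[b]; print(n,b.sum(),"px",[int(u[b].mean()),int(v[b].mean())],"z",round(np.median(p[:,2]),3),"mean",np.round((p[:,:2].max(0)+p[:,:2].min(0))/2*1000),"rect",rect(p))
show("tin/…top .085",roi&(abs(Z-.085)<.006))
show("cap/rim .11",roi&(abs(Z-.111)<.006))
show("tin0 .19",roi&(abs(Z-.19)<.008))
show("riser .105",roi&(abs(Z-.105)<.005))
show("rim .032",roi&(abs(Z-.032)<.006))
show("stirrer .05",roi&(abs(Z-.05)<.005))
show("foot .008",roi&(abs(Z-.009)<.004))
show("mat",roi&(f.max(2)<40)&(Z<.02))
print(np.unique(f[150:165,325:340].reshape(-1,3),axis=0)[:3])
E
```

```text
floor z 0.0014085069311229326
tin/…top .085 79 px [268, 93] z 0.088 mean [801. -17.] rect [804.6 -21.2  69.8  34.   74.4]
tin/…top .085 324 px [304, 101] z 0.089 mean [ 786. -121.] rect [ 784.2 -121.3   68.4   66.3  -56.1]
tin/…top .085 321 px [219, 102] z 0.089 mean [786. 120.] rect [786.2 118.7  68.   65.2  31.4]
tin/…top .085 456 px [349, 210] z 0.086 mean [ 476. -230.] rect [ 475.4 -229.8   63.8   62.9   88.1]
tin/…top .085 102 px [270, 215] z 0.088 mean [469. -15.] rect [468.6 -15.1  49.   46.2  -1.9]
tin/…top .085 95 px [176, 215] z 0.087 mean [474. 245.] rect [473.9 244.8  46.2  45.5  -2.2]
tin/…top .085 461 px [219, 221] z 0.085 mean [455. 123.] rect [454.7 123.3  62.6  62.1  88.8]
tin/…top .085 107 px [313, 219] z 0.088 mean [ 455. -132.] rect [ 454.6 -133.7   48.4   47.6  -46.6]
cap/rim .11 117 px [185, 153] z 0.109 mean [639. 209.] rect [638.7 209.5  62.2  60.8  43.7]
cap/rim .11 41 px [253, 167] z 0.106 mean [596.  25.] rect [598.   26.4  36.5  13.9 -76.8]
cap/rim .11 116 px [270, 214] z 0.112 mean [468. -14.] rect [468.5 -14.2  29.2  29.1  -1.2]
cap/rim .11 117 px [171, 
[... 2439 characters left out ...]
   36.4   20.5   88.5]
foot .008 200 px [403, 230] z 0.007 mean [ 422. -396.] rect [ 422.1 -395.8   69.8   67.6   -0.8]
foot .008 26 px [121, 230] z 0.007 mean [439. 418.] rect [440.6 416.8  36.3  12.8  79. ]
foot .008 41 px [390, 236] z 0.006 mean [ 403. -366.] rect [ 402.8 -365.9   29.    18.6   -0.8]
foot .008 36 px [115, 238] z 0.007 mean [417. 429.] rect [417.4 428.6  37.3  20.7   5.5]
foot .008 29 px [120, 248] z 0.007 mean [387. 420.] rect [386.8 420.6  25.6  15.3   8. ]
foot .008 33 px [281, 252] z 0.009 mean [364. -45.] rect [364.6 -45.2  40.5   6.8 -86.1]
mat 1365 px [330, 157] z 0.003 mean [ 639. -202.] rect [ 640.2 -202.2  153.9   82.2   -2.9]
[[ 6 10 12]
 [11 13 11]
 [13 13 15]]
```

```bash
cat > p.py <<'E'
# p.py x y z(grasp point, mm) yaw : what is left to go, in tool axes and row units
import sys,numpy as np
from scipy.spatial.transform import Rotation as R
from plant import r
s=r.get_state(); T=R.from_euler('xyz',s["eef_rot"],degrees=True); t=np.array(s["tcp_pos"])
print("t %.1f"%s["time_s"],"tcp",np.round(t*1000,1),"rot",np.round(s["eef_rot"],1),"q1,q6",np.round(s["joints"][[0,5]]),"F",np.round(s["contact_force"],1),"w %.1f g %.1f"%(s["gripper_width"]*1000,s["gripper_force"]))
if len(sys.argv)>4:
    a=[float(v) for v in sys.argv[1:5]]
    G=R.from_euler('xyz',[180,0,a[3]],degrees=True)
    goal=np.array(a[:3])+[0,0,3]
    d=goal-t*1000
    print("world d",np.round(d,1),"tool shift units",np.round(G.inv().apply(d)/20,2),"turn units",np.round(((T.inv()*G).as_rotvec(degrees=True))/4,2))
E
python3 -m pendant '[[[0,0,0,0,0,0.775,1],[0,0,0,0,0,0.775,1],[0,0,0,0,0,0.775,1],[0,0,0,0,0,0.775,1],[0,0,0,0,0,0.775,1],[0,0,0,0,0,0.775,1],[0,0,0,0,0,0.775,1],[0,0,0,0,0,0.775,1]]]' 15; python3 p.py 627 -16 240 180
```

```text
time_s: 0.9
tcp_pos: [0.283, -0.6125, 0.248]
eef_rot: [179.9, -0.0, 179.9]
contact_force: [0.6, 0.1, -0.5]
gripper_width: 0.0874
gripper_force: 0.0
t 0.9 tcp [ 283.  -612.5  248. ] rot [179.9  -0.  179.9] q1,q6 [-49. -41.] F [ 0.6  0.1 -0.5] w 87.4 g 0.0
world d [344.  596.5  -5. ] tool shift units [-17.2   29.83   0.25] turn units [ 0.01 -0.01 -0.03]
```

```bash
for i in 1 2 3 4; do python3 -m pendant '[[[-0.5375,0.932,0,0,0,0,1],[-0.5375,0.932,0,0,0,0,1],[-0.5375,0.932,0,0,0,0,1],[-0.5375,0.932,0,0,0,0,1],[-0.5375,0.932,0,0,0,0,1],[-0.5375,0.932,0,0,0,0,1],[-0.5375,0.932,0,0,0,0,1],[-0.5375,0.932,0,0,0,0,1]]]' >/dev/null; done; python3 p.py 627 -16 168 180
```

```text
t 4.1 tcp [627.9 -14.9 248.5] rot [-180.   -0.  180.] q1,q6 [  16. -106.] F [-0.2  0.5  0.4] w 87.5 g 0.0
world d [ -0.9  -1.1 -77.5] tool shift units [ 0.04 -0.06  3.88] turn units [-0. -0. -0.]
```

```bash
python3 -m pendant '[[[0,-0.05,0.65,0,0,0,1],[0,0,0.65,0,0,0,1],[0,0,0.65,0,0,0,1],[0,0,0.65,0,0,0,1],[0,0,0.65,0,0,0,1],[0,0,0.6,0,0,0,1],[0,0,0,0,0,0,1],[0,0,0,0,0,0,1]]]' 25
python3 -m pendant '[[[0,0,0,0,0,0,-1],[0,0,0,0,0,0,-1],[0,0,0,0,0,0,-1],[0,0,0,0,0,0,-1],[0,0,0,0,0,0,-1],[0,0,0,0,0,0,-1],[0,0,0,0,0,0,-1],[0,0,0,0,0,0,-1]]]' 25
python3 -m pendant '[[[0,0,-0.2,0,0,0,-1],[0,0,-0.5,0,0,0,-1],[0,0,-0.5,0,0,0,-1],[0,0,-0.5,0,0,0,-1],[0,0,-0.5,0,0,0,-1],[0,0,-0.4,0,0,0,-1],[0,0,0,0,0,0,-1],[0,0,0,0,0,0,-1]]]'
python3 p.py 571 391 220 180
```

```text
time_s: 4.9
tcp_pos: [0.6272, -0.0175, 0.1715]
eef_rot: [-180.0, -0.0, 180.0]
contact_force: [0.6, -0.2, 0.6]
gripper_width: 0.0875
gripper_force: 0.0
time_s: 5.7
tcp_pos: [0.6274, -0.0172, 0.172]
eef_rot: [180.0, 0.0, -180.0]
contact_force: [-0.9, 1.5, 4.9]
gripper_width: 0.0635
gripper_force: 25.0
time_s: 6.5
tcp_pos: [0.627, -0.0173, 0.2236]
eef_rot: [180.0, 0.0, 180.0]
contact_force: [-0.7, -0.7, -2.5]
gripper_width: 0.0634
gripper_force: 25.0
t 6.5 tcp [627.  -17.3 223.6] rot [180.   0. 180.] q1,q6 [  16. -106.] F [-0.7 -0.7 -2.5] w 63.4 g 25.0
world d [-56.  408.3  -0.6] tool shift units [ 2.8  20.41  0.03] turn units [ 0.  0. -0.]
```

```bash
for i in 1 2 3; do python3 -m pendant '[[[0.117,0.85,0,0,0,0,-1],[0.117,0.85,0,0,0,0,-1],[0.117,0.85,0,0,0,0,-1],[0.117,0.85,0,0,0,0,-1],[0.117,0.85,0,0,0,0,-1],[0.117,0.85,0,0,0,0,-1],[0.117,0.85,0,0,0,0,-1],[0.117,0.85,0,0,0,0,-1]]]' >/dev/null; done
python3 -m pendant '[[[0,0,0.8,0,0,0,-1],[0,0,0.8,0,0,0,-1],[0,0,0.8,0,0,0,-1],[0,0,0.8,0,0,0,-1],[0,0,0.8,0,0,0,-1],[0,0,0.8,0,0,0,-1],[0,0,0.8,0,0,0,-1],[0,0,0.4,0,0,0,-1]]]' >/dev/null
python3 p.py 570 391 69 180
```

```text
t 9.7 tcp [570.4 390.9 101.8] rot [-1.799e+02 -1.000e-01  1.800e+02] q1,q6 [  51. -141.] F [ 0.7 -0.2 -1.9] w 63.6 g 25.0
world d [ -0.4   0.1 -29.8] tool shift units [0.02 0.01 1.49] turn units [-0.02 -0.02 -0.  ]
```

```bash
python3 -m pendant '[[[0,0,0.4,0,0,0,-1],[0,0,0.4,0,0,0,-1],[0,0,0.35,0,0,0,-1],[0,0,0.2,0,0,0,-1],[0,0,0.1,0,0,0,-1],[0,0,0,0,0,0,-1],[0,0,0,0,0,0,1],[0,0,0,0,0,0,1]]]' 
python3 -m pendant '[[[0,0,0,0,0,0,1],[0,0,0,0,0,0,1],[0,0,0,0,0,0,1],[0,0,-0.5,0,0,0,1],[0,0,-1,0,0,0,1],[0,0,-1,0,0,0,1],[0,0,-1,0,0,0,1],[0,0,-1,0,0,0,1]]]'
cat > look.py <<'E'
from h import *
import sys
c=load("top"); W=cloud(c); f=c["frame"]; Z=W[...,2]; v,u=np.indices(Z.shape)
roi=(u>90)&(u<425)&(v>112)&(v<262)
def show(n,m,amin=25,R=None):
    for b in blobs(m,amin):
        p=W[b]; q=rect(p); 
        if R is None or R(q): print(n,"px",int(u[b].mean()),int(v[b].mean()),"z",round(np.median(p[:,2]),3),"rect",q)
show("tin",roi&(abs(Z-.087)<.007),200,lambda q:q[2]<72)
show("cap",roi&(abs(Z-.113)<.006),60,lambda q:q[2]<36)
show("cuprim",roi&(abs(Z-.110)<.006),60,lambda q:q[2]>50 and q[2]<75)
show("foot",roi&(abs(Z-.009)<.004)&(u<330),300)
show("riser105",roi&(abs(Z-.105)<.006),200,lambda q:q[2]>80)
show("riser58",roi&(abs(Z-.058)<.006),200)
show("stir",roi&(abs(Z-.05)<.006)&(u>225)&(u<310),200)
cv2.imwrite("pics/last.png",f); np.savez("top1.npz",**c)
E
python3 look.py; python3 p.py
```

```text
time_s: 10.5
tcp_pos: [0.5715, 0.3911, 0.0755]
eef_rot: [179.9, 0.1, -180.0]
contact_force: [-0.8, -0.0, 0.2]
gripper_width: 0.0743
gripper_force: 0.0
time_s: 11.3
tcp_pos: [0.5711, 0.3907, 0.1663]
eef_rot: [180.0, 0.0, -180.0]
contact_force: [-0.0, -0.0, 0.2]
gripper_width: 0.0874
gripper_force: 0.0
tin px 349 210 z 0.086 rect [ 475.5 -230.2   63.7   63.    87.8]
tin px 219 221 z 0.085 rect [454.8 123.4  62.5  62.3  88.5]
cap px 270 214 z 0.112 rect [468.4 -14.2  29.2  29.1  88.9]
cap px 171 215 z 0.112 rect [472.7 246.8  30.9  28.9  87.7]
cap px 315 218 z 0.112 rect [ 454.7 -132.5   29.3   29.2   86.7]
cuprim px 185 153 z 0.11 rect [639.1 209.3  62.6  61.2 -13.7]
foot px 194 164 z 0.008 rect [640.5 209.8 132.9  72.6  -4.8]
riser105 px 264 156 z 0.105 rect [627.3  -2.2 120.   61.  -76.5]
riser58 px 399 122 z 0.056 rect [ 735.  -392.9   92.4   59.7   35.8]
stir px 266 159 z 0.05 rect [632.5  -6.7 148.8 139.1   9.7]
t 11.3 tcp [572.5 391.8 170.4] rot [ 179.8    0.3 -180. ] q1,q6 [  50. -140.] F [0.6 1.1 3.8] w 87.5 g 0.0
```

```bash
for i in 1 2 3; do python3 -m pendant '[[[-0.113,-0.82,0,0,0,0,1],[-0.113,-0.82,0,0,0,0,1],[-0.113,-0.82,0,0,0,0,1],[-0.113,-0.82,0,0,0,0,1],[-0.113,-0.82,0,0,0,0,1],[-0.113,-0.82,0,0,0,0,1],[-0.113,-0.82,0,0,0,0,1],[-0.113,-0.82,0,0,0,0,1]]]' >/dev/null; done
for i in 1 2 3 4; do python3 -m pendant '[[[0,0,0,0,0,-0.809,1],[0,0,0,0,0,-0.809,1],[0,0,0,0,0,-0.809,1],[0,0,0,0,0,-0.809,1],[0,0,0,0,0,-0.809,1],[0,0,0,0,0,-0.809,1],[0,0,0,0,0,-0.809,1],[0,0,0,0,0,-0.809,1]]]' >/dev/null; done
python3 p.py 627.3 -2.2 92 -76.5
```

```text
t 16.9 tcp [625.3  -3.6 164.5] rot [180.   -0.  -76.3] q1,q6 [18. -4.] F [0.1 0.7 0.8] w 87.6 g 0.0
world d [  2.    1.4 -69.5] tool shift units [-0.04 -0.11  3.47] turn units [ 0.   -0.    0.05]
```

```bash
python3 -m pendant '[[[-0.04,-0.1,0.6,0,0,0.05,1],[0,0,0.6,0,0,0,1],[0,0,0.6,0,0,0,1],[0,0,0.6,0,0,0,1],[0,0,0.6,0,0,0,1],[0,0,0.3,0,0,0,1],[0,0,0.15,0,0,0,1],[0,0,0,0,0,0,1]]]' 18
python3 -m pendant '[[[0,0,0,0,0,0,-1],[0,0,0,0,0,0,-1],[0,0,0,0,0,0,-1],[0,0,0,0,0,0,-1],[0,0,0,0,0,0,-1],[0,0,0,0,0,0,-1],[0,0,0,0,0,0,-1],[0,0,0,0,0,0,-1]]]' 18
python3 -m pendant '[[[0,0,-0.2,0,0,0,-1],[0,0,-0.5,0,0,0,-1],[0,0,-0.5,0,0,0,-1],[0,0,-0.5,0,0,0,-1],[0,0,-0.5,0,0,0,-1],[0,0,-0.5,0,0,0,-1],[0,0,-0.5,0,0,0,-1],[0,0,0,0,0,0,-1]]]'
for i in 1 2 3; do python3 -m pendant '[[[0,0,0,0,0,-0.767,-1],[0,0,0,0,0,-0.767,-1],[0,0,0,0,0,-0.767,-1],[0,0,0,0,0,-0.767,-1],[0,0,0,0,0,-0.767,-1],[0,0,0,0,0,-0.767,-1],[0,0,0,0,0,-0.767,-1],[0,0,0,0,0,-0.767,-1]]]' >/dev/null; done
python3 p.py 640 -202 100 -2.9
```

```text
time_s: 17.75
tcp_pos: [0.6269, -0.0017, 0.0952]
eef_rot: [180.0, -0.0, -76.7]
contact_force: [-0.2, 0.1, 0.0]
gripper_width: 0.0875
gripper_force: 0.0
time_s: 18.55
tcp_pos: [0.6271, -0.0016, 0.0959]
eef_rot: [-180.0, -0.0, -76.6]
contact_force: [-2.1, -0.1, 3.6]
gripper_width: 0.0599
gripper_force: 18.0
time_s: 19.35
tcp_pos: [0.6279, -0.0015, 0.1616]
eef_rot: [-179.8, -0.0, -76.6]
contact_force: [1.0, 0.5, -1.3]
gripper_width: 0.0594
gripper_force: 18.0
t 21.8 tcp [626.6  -1.7 159.1] rot [180.    0.   -2.9] q1,q6 [18. 69.] F [ 0.   1.  -1.6] w 60.3 g 18.0
world d [  13.4 -200.3  -56.1] tool shift units [1.17 9.97 2.8 ] turn units [0.   0.01 0.  ]
```

```bash
for i in 1 2; do python3 -m pendant '[[[0.073,0.623,0,0,0,0,-1],[0.073,0.623,0,0,0,0,-1],[0.073,0.623,0,0,0,0,-1],[0.073,0.623,0,0,0,0,-1],[0.073,0.623,0,0,0,0,-1],[0.073,0.623,0,0,0,0,-1],[0.073,0.623,0,0,0,0,-1],[0.073,0.623,0,0,0,0,-1]]]' >/dev/null; done
python3 -m pendant '[[[0,0,0.8,0,0,0,-1],[0,0,0.8,0,0,0,-1],[0,0,0.8,0,0,0,-1],[0,0,0.8,0,0,0,-1],[0,0,0.8,0,0,0,-1],[0,0,0.6,0,0,0,-1],[0,0,0.3,0,0,0,-1],[0,0,0.1,0,0,0,-1]]]' >/dev/null
python3 p.py 640 -202 46 -2.9
```

```text
t 24.1 tcp [ 639.6 -202.2   58.9] rot [ 1.8e+02  1.0e-01 -3.0e+00] q1,q6 [-1. 88.] F [-0.2 -0.2 -1. ] w 59.6 g 18.0
world d [ 0.4  0.2 -9.9] tool shift units [ 0.02 -0.01  0.5 ] turn units [ 0.    0.01 -0.03]
```

```bash
python3 -m pendant '[[[0,0,0.3,0,0,0,-1],[0,0,0.15,0,0,0,-1],[0,0,0.05,0,0,0,-1],[0,0,0,0,0,0,-1],[0,0,0,0,0,0,1],[0,0,0,0,0,0,1],[0,0,0,0,0,0,1],[0,0,0,0,0,0,1]]]' 
for i in 1 2; do python3 -m pendant '[[[0,0,-0.5,0,0,0,1],[0,0,-0.9,0,0,0,1],[0,0,-0.9,0,0,0,1],[0,0,-0.9,0,0,0,1],[0,0,-0.9,0,0,0,1],[0,0,-0.9,0,0,0,1],[0,0,-0.9,0,0,0,1],[0,0,-0.1,0,0,0,1]]]'; done
python3 p.py 632.5 -6.7 290 -2.9
python3 - <<'E'
from plant import vision
import numpy as np
c=vision.capture("wrist"); print(np.round(c["hand_eye"],3),c["camera_matrix"])
E
```

```text
time_s: 24.95
tcp_pos: [0.6399, -0.202, 0.0498]
eef_rot: [180.0, -0.0, -3.0]
contact_force: [-0.6, 0.3, -0.1]
gripper_width: 0.0852
gripper_force: 0.0
time_s: 25.75
tcp_pos: [0.6412, -0.2023, 0.1733]
eef_rot: [180.0, -0.3, -3.0]
contact_force: [-0.4, 0.4, 0.2]
gripper_width: 0.0875
gripper_force: 0.0
time_s: 26.55
tcp_pos: [0.6405, -0.2022, 0.2921]
eef_rot: [180.0, -0.2, -3.0]
contact_force: [-0.2, -1.1, -0.0]
gripper_width: 0.0877
gripper_force: 0.0
t 26.6 tcp [ 640.5 -202.2  292.1] rot [180.   -0.2  -3. ] q1,q6 [-1. 88.] F [-0.2 -1.1 -0. ] w 87.7 g 0.0
world d [ -8.  195.5   0.9] tool shift units [-0.89 -9.74 -0.04] turn units [ 0.01 -0.05 -0.03]
[[-0.     0.951  0.31   0.085]
 [ 1.     0.    -0.     0.   ]
 [-0.     0.31  -0.951 -0.136]
 [ 0.     0.     0.     1.   ]] [[282.31368513   0.         254.31807022]
 [  0.         282.31368513 191.1887371 ]
 [  0.           0.           1.        ]]
```

```bash
for i in 1 2; do python3 -m pendant '[[[-0.056,-0.9,0,0,0,0,1],[-0.056,-0.9,0,0,0,0,1],[-0.056,-0.9,0,0,0,0,1],[-0.056,-0.9,0,0,0,0,1],[-0.056,-0.9,0,0,0,0,1],[-0.056,-0.9,0,0,0,0,1],[-0.056,-0.9,0,0,0,0,1],[-0.056,-0.9,0,0,0,0,1]]]' >/dev/null; done
python3 -m pendant '[[[0,0,0,0,0,0,1],[0,0,0,0,0,0,1],[0,0,0,0,0,0,1],[0,0,0,0,0,0,1],[0,0,0,0,0,0,1],[0,0,0,0,0,0,1],[0,0,0,0,0,0,1],[0,0,0,0,0,0,1]]]'
cat > wr.py <<'E'
from h import *
from plant import r
from scipy.spatial.transform import Rotation as R
def wrist(tag):
    s=r.get_state(); T=np.eye(4); T[:3,:3]=R.from_euler('xyz',s["eef_rot"],degrees=True).as_matrix(); T[:3,3]=s["tcp_pos"]
    c=load("wrist"); T=T@c["hand_eye"]; np.savez(f"w_{tag}.npz",T=T,**c); cv2.imwrite(f"pics/w_{tag}.png",c["frame"])
    return c,T
E
python3 - <<'E'
from wr import *
c,T=wrist("a"); f=c["frame"]; print(r.get_state()["tcp_pos"])
cv2.imwrite("pics/w_a2.png",cv2.resize(f,(800,600)))
E
python3 look.py
```

```text
time_s: 29.0
tcp_pos: [0.637, 0.0864, 0.2896]
eef_rot: [-180.0, 0.0, -3.0]
contact_force: [-0.5, -0.4, 0.1]
gripper_width: 0.0875
gripper_force: 0.0
[0.63704746 0.08645881 0.2895714 ]
tin px 349 210 z 0.086 rect [ 475.4 -230.2   63.8   62.8   88.3]
tin px 219 221 z 0.086 rect [454.8 123.3  62.5  62.3  88.5]
cap px 270 214 z 0.112 rect [468.4 -14.2  29.1  29.   88.7]
cap px 171 215 z 0.112 rect [472.6 246.6  30.   29.  -89.9]
cap px 315 218 z 0.112 rect [ 454.8 -132.3   29.3   29.1   88.6]
cuprim px 185 155 z 0.11 rect [635.5 209.7  62.4  55.7  86.7]
foot px 194 168 z 0.008 rect [637.8 209.9 127.4  72.4  -5.3]
riser58 px 399 122 z 0.056 rect [ 734.6 -392.5   91.8   61.7   35. ]
riser58 px 333 153 z 0.058 rect [ 640.3 -201.3  119.9   57.7   -2.9]
stir px 266 161 z 0.05 rect [632.2  -7.  149.2 139.3   9.9]
```

View pics/w_a2.png

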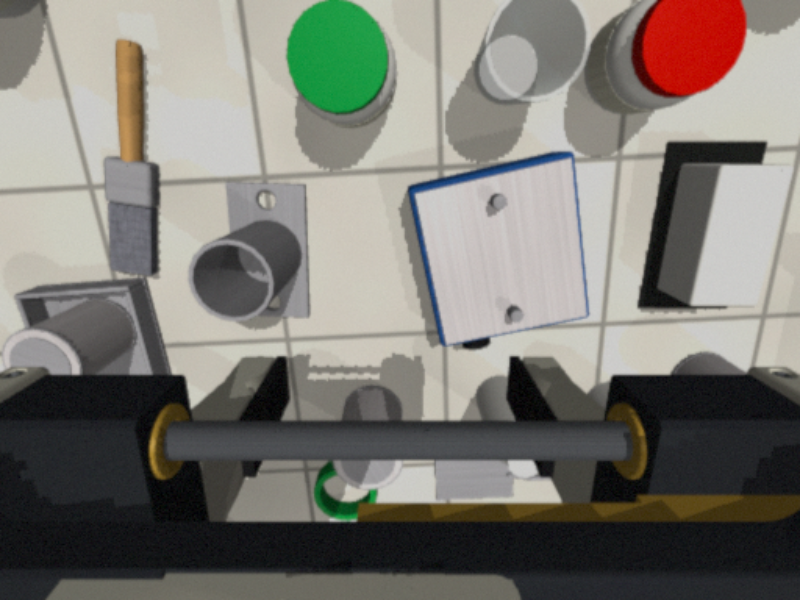

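The wrist view shows the white block square on the black mat (800×600 px 725,235), both stirrer pins at (497,202) and (514,313), and the steel cup at (245,265) with one foot hole at (266,198). The red/pink look-alikes are elsewhere, so the blue-edged unit is the stirrer.

```bash
python3 - <<'E'
from h import *
c=dict(np.load("w_a.npz")); T=c["T"]; W=cloud(c,T); Z=W[...,2]; v,u=np.indices(Z.shape)
reg=(u>262)&(u<378)&(v>95)&(v<222)
print("stirrer top z",np.nanmedian(Z[reg]))
t=reg&(abs(Z-.05)<.005); print("stir",rect(W[t]))
for b in blobs(reg&(Z>.058)&(Z<.075),5):
    p=W[b]; print("pin",b.sum(),int(u[b].mean()),int(v[b].mean()),np.round(p.mean(0)*1000,1), "rect",rect(p),"zmax",p[:,2].max())
cu=(u>110)&(u<200)&(v>110)&(v<206)
t=cu&(abs(Z-.009)<.004); print("foot",t.sum(),rect(W[t]),np.nanmedian(Z[t]))
t=cu&(abs(Z-.110)<.005); print("rim",t.sum(),rect(W[t]))
f=cv2.cvtColor(c["frame"],cv2.COLOR_BGR2GRAY)
x=f[105:145,150:195]; print(np.round(cv2.resize(x,(15,13),interpolation=cv2.INTER_AREA)))
E
```

```text
stirrer top z 0.04979917814342838
stir [632.9  -6.1 147.9 138.2   9.6]
pin 77 318 128 [682.3   2.8  65.4] rect [682.1   1.8  11.7   9.9  86.2] zmax 0.06747767069987626
pin 74 329 201 [584.5 -13.8  64.7] rect [584.  -14.3  11.5  10.9  12.3] zmax 0.06738666984584757
foot 2012 [639.2 210.5 130.2  72.9  -4.8] 0.008269996117923839
rim 682 [639.5 209.9  63.1  62.5 -13.4]
[[203 204 204 203 202 176 159 200 200 199 198 198 197 197 197]
 [203 203 203 203 203 184 152 195 196 194 192 189 186 184 181]
 [176 172 167 165 162 156 142 151 150 149 149 149 149 150 150]
 [135 139 146 149 153 153 135 159 164 167 170 172 181 180 188]
 [149 151 151 151 153 151 147 154 154 154 154 152 157 154 148]
 [150 153 153 156 151 129 121 132 152 155 155 156 156 156 152]
 [143 150 152 155 133 135 159 148 153 155 156 156 155 155 153]
 [142 144 146 154 126 170 176 156 176 153 155 156 154 154 152]
 [143 143 144 147 141 134 173 145 167 153 155 156 155 154 151]
 [143 143 143 147 143 136 134 136 153 154 153 155 154 153 150]
 [143 143 143 147 143 143 144 149 153 153 154 156 154 154 151]
 [143 143 143 145 135 127 123 125 139 150 153 155 154 153 151]
 [143 143 132 106  83  81  80  80  84  99 132 155 153 153 152]]
```

```bash
python3 p.py 639.4 210.2 90 -4.8; python3 -m pendant '[[[0.01,-0.77,0.2,0,0,0.06,1],[0.01,-0.77,0.2,0,0,0.06,1],[0.01,-0.77,0.2,0,0,0.06,1],[0.01,-0.77,0.2,0,0,0.06,1],[0.01,-0.77,0.2,0,0,0.06,1],[0.01,-0.77,0.2,0,0,0.06,1],[0.01,-0.77,0.2,0,0,0.06,1],[0.01,-0.77,0.2,0,0,0.06,1]]]' >/dev/null; 
python3 -m pendant '[[[0,0,0.8,0,0,0,1],[0,0,0.8,0,0,0,1],[0,0,0.8,0,0,0,1],[0,0,0.8,0,0,0,1],[0,0,0.5,0,0,0,1],[0,0,0,0,0,0,1],[0,0,0,0,0,0,1],[0,0,0,0,0,0,1]]]' >/dev/null; python3 p.py 639.4 210.2 90 -4.8
```

```text
t 29.1 tcp [637.   86.6 289.5] rot [-180.    0.   -3.] q1,q6 [25. 62.] F [ 0.3 -0.6 -0.3] w 87.7 g 0.0
world d [   2.4  123.6 -196.5] tool shift units [-0.4  -6.17  9.83] turn units [-0.    0.    0.44]
t 30.7 tcp [647.5 209.7 184.6] rot [-1.8e+02 -1.0e-01 -4.9e+00] q1,q6 [34. 51.] F [-0.4 -1.3 -0.8] w 87.5 g 0.0
world d [ -8.1   0.5 -91.6] tool shift units [-0.4   0.01  4.58] turn units [-0.01 -0.02 -0.03]
```

```bash
python3 -m pendant '[[[-0.4,0,0.3,0,0,0,1],[0,0,0.8,0,0,0,1],[0,0,0.8,0,0,0,1],[0,0,0.8,0,0,0,1],[0,0,0.8,0,0,0,1],[0,0,0.6,0,0,0,1],[0,0,0.4,0,0,0,1],[0,0,0.08,0,0,0,1]]]' 30
python3 -m pendant '[[[0,0,0,0,0,0,1],[0,0,0,0,0,0,-1],[0,0,0,0,0,0,-1],[0,0,0,0,0,0,-1],[0,0,0,0,0,0,-1],[0,0,0,0,0,0,-1],[0,0,0,0,0,0,-1],[0,0,0,0,0,0,-1]]]' 30
python3 -m pendant '[[[0,0,-0.2,0,0,0,-1],[0,0,-0.5,0,0,0,-1],[0,0,-0.6,0,0,0,-1],[0,0,-0.8,0,0,0,-1],[0,0,-0.8,0,0,0,-1],[0,0,-0.8,0,0,0,-1],[0,0,-0.6,0,0,0,-1],[0,0,-0.2,0,0,0,-1]]]'
python3 p.py 633 -6.2 180 9.6
```

```text
time_s: 31.5
tcp_pos: [0.6384, 0.2099, 0.0911]
eef_rot: [180.0, 0.1, -4.9]
contact_force: [0.4, -0.5, 0.2]
gripper_width: 0.0875
gripper_force: 0.0
time_s: 32.3
tcp_pos: [0.6393, 0.2103, 0.0924]
eef_rot: [-180.0, -0.0, -4.9]
contact_force: [-1.2, 1.2, 2.8]
gripper_width: 0.0648
gripper_force: 30.0
time_s: 33.1
tcp_pos: [0.6396, 0.2103, 0.1842]
eef_rot: [-179.9, -0.1, -4.9]
contact_force: [0.7, 0.3, -3.1]
gripper_width: 0.0642
gripper_force: 30.0
t 33.1 tcp [639.6 210.3 184.2] rot [-1.799e+02 -1.000e-01 -4.900e+00] q1,q6 [35. 50.] F [ 0.7  0.3 -3.1] w 64.2 g 30.0
world d [  -6.6 -216.5   -1.2] tool shift units [-2.13 10.62  0.06] turn units [-0.02 -0.04 -3.63]
```

```bash
python3 -m pendant '[[[0,0,0,0,0,-0.453,-1],[0,0,0,0,0,-0.453,-1],[0,0,0,0,0,-0.453,-1],[0,0,0,0,0,-0.453,-1],[0,0,0,0,0,-0.453,-1],[0,0,0,0,0,-0.453,-1],[0,0,0,0,0,-0.453,-1],[0,0,0,0,0,-0.453,-1]]]' >/dev/null
for i in 1 2; do python3 -m pendant '[[[-0.133,0.664,0,0,0,0,-1],[-0.133,0.664,0,0,0,0,-1],[-0.133,0.664,0,0,0,0,-1],[-0.133,0.664,0,0,0,0,-1],[-0.133,0.664,0,0,0,0,-1],[-0.133,0.664,0,0,0,0,-1],[-0.133,0.664,0,0,0,0,-1],[-0.133,0.664,0,0,0,0,-1]]]' >/dev/null;done
python3 -m pendant '[[[0,0,0.2,0,0,0,-1],[0,0,0.2,0,0,0,-1],[0,0,0,0,0,0,-1],[0,0,0,0,0,0,-1],[0,0,0,0,0,0,-1],[0,0,0,0,0,0,-1],[0,0,0,0,0,0,-1],[0,0,0,0,0,0,-1]]]' >/dev/null
python3 p.py 633 -6.2 139.5 9.6
python3 - <<'E'
from wr import *
c,T=wrist("b"); f=c["frame"]
a=f[60:220,190:380]; cv2.imwrite("pics/w_b2.png",cv2.resize(a,None,fx=3.5,fy=3.5,interpolation=cv2.INTER_CUBIC))
W=cloud(c,T); Z=W[...,2]; v,u=np.indices(Z.shape); reg=(u>190)&(u<380)&(v>40)&(v<220)
for zz in (.05,.084,.088,.092): 
    t=reg&(abs(Z-zz)<.002); print(zz,t.sum(), rect(W[t]) if t.sum()>20 else "")
E
```

```text
t 36.3 tcp [632.3  -6.3 174.1] rot [-180.    -0.     9.6] q1,q6 [17. 82.] F [-0.3  0.6 -3.6] w 64.5 g 30.0
world d [  0.7   0.1 -31.6] tool shift units [ 0.04 -0.    1.58] turn units [-0.   -0.   -0.01]
0.05 5462 [685.8 -19.6 170.5 160.1 -80.5]
0.084 140 [715.5  -6.2  88.4  54.7 -29.4]
0.088 2623 [ 6.948e+02 -1.900e+00  1.388e+02  8.110e+01 -2.000e-01]
0.092 2331 [ 6.941e+02 -8.000e-01  1.377e+02  8.110e+01  5.000e-01]
```

View pics/w_b2.png

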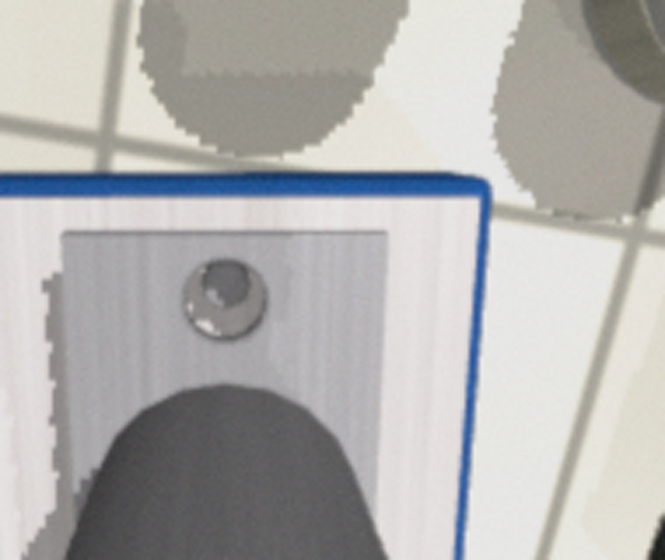

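The crop shows the foot's front hole at (225,299), with the pin's dark top visible through it at (226,282). The foot's edges run parallel to the stirrer's edges.

```bash
python3 - <<'E'
from h import *
c=dict(np.load("w_b.npz")); T=c["T"]
h=ray(c,[[190+225/3.5,60+299/3.5]],.0897,T)[0]; p=ray(c,[[190+226/3.5,60+282/3.5]],.066,T)[0]
a=np.deg2rad(9.6); X=np.array([np.cos(a),np.sin(a)]);Y=np.array([-X[1],X[0]])
print("hole",h*1000,"pin",p*1000,"pin-hole along stirrer x,y",(p-h)[:2]@X*1000,(p-h)[:2]@Y*1000)
e=ray(c,[[190+62/3.5,60+232/3.5],[190+386/3.5,60+232/3.5]],.0897,T); d=e[1]-e[0]; print("foot front edge",e*1000,"angle",np.degrees(np.arctan2(d[1],d[0]))+90, "width",np.linalg.norm(d)*1000)
c=load("top"); W=cloud(c); Z=W[...,2]; v,u=np.indices(Z.shape); cv2.imwrite("pics/last.png",c["frame"])
t=(u>225)&(u<310)&(v>110)&(v<200)&(abs(Z-.05)<.005); print(rect(W[t]))
t=(u>225)&(u<310)&(v>110)&(v<200)&(abs(Z-.0897)<.004); print("foot top view",t.sum(),rect(W[t]))
E
```

```text
hole [682.25880494   1.87407937  89.7       ] pin [682.78810283   1.71168339  66.        ] pin-hole along stirrer x,y 0.4948030493288722 -0.24839213995588602
foot front edge [[690.76478593  39.42247356  89.7       ]
 [702.52242653 -30.38864329  89.7       ]] angle 9.560079575253297 width 70.79430871937365
[628.3 -58.4 261.5 122.9 -57.2]
foot top view 398 [665.  -43.5 232.4  87.  -23.7]
```

```bash
python3 -m pendant '[[[0.03,0,0.2,0,0,0,-1],[0,0,0.3,0,0,0,-1],[0,0,0.3,0,0,0,-1],[0,0,0.3,0,0,0,-1],[0,0,0.2,0,0,0,-1],[0,0,0.15,0,0,0,-1],[0,0,0.07,0,0,0,-1],[0,0,0,0,0,0,-1]]]'; python3 p.py 633 -6.2 139.5 9.6
```

```text
time_s: 37.2
tcp_pos: [0.6329, -0.0064, 0.1434]
eef_rot: [180.0, 0.0, 9.6]
contact_force: [-0.1, 0.1, -3.5]
gripper_width: 0.0648
gripper_force: 30.0
t 37.2 tcp [632.9  -6.4 143.4] rot [180.    0.    9.6] q1,q6 [17. 82.] F [-0.1  0.1 -3.5] w 64.8 g 30.0
world d [ 0.1  0.2 -0.9] tool shift units [ 0.01 -0.01  0.05] turn units [ 0.    0.   -0.01]
```

```bash
python3 -m pendant '[[[0,0,0.05,0,0,0,-1],[0,0,0.02,0,0,0,-1],[0,0,0,0,0,0,-1],[0,0,0,0,0,0,1],[0,0,0,0,0,0,1],[0,0,0,0,0,0,1],[0,0,0,0,0,0,1],[0,0,0,0,0,0,1]]]'
python3 -m pendant '[[[0,0,-0.3,0,0,0,1],[0,0,-0.5,0,0,0,1],[0,0,-0.8,0,0,0,1],[0,0,-0.8,0,0,0,1],[0,0,-0.8,0,0,0,1],[0,0,-0.3,0,0,0,1],[0,0,0,0,0,0,1],[0,0,0,0,0,0,1]]]'
python3 -m pendant '[[[0,0,0,0,0,0.3,1],[0,0,0,0,0,0.3,1],[0,0,0,0,0,0.3,1],[0,0,0,0,0,0.3,1],[0,0,0,0,0,0.3,1],[0,0,0,0,0,0.3,1],[0,0,0,0,0,0.3,1],[0,0,0,0,0,0.3,1]]]' >/dev/null
python3 p.py 454.8 123.3 68 0
```

```text
time_s: 38.0
tcp_pos: [0.633, -0.0064, 0.1423]
eef_rot: [180.0, -0.0, 9.6]
contact_force: [1.4, -0.2, 0.3]
gripper_width: 0.0874
gripper_force: 0.0
time_s: 38.8
tcp_pos: [0.6326, -0.0064, 0.2118]
eef_rot: [-180.0, 0.0, 9.6]
contact_force: [0.6, 0.2, 0.8]
gripper_width: 0.0877
gripper_force: 0.0
t 39.6 tcp [632.9  -6.4 212.2] rot [-1.8e+02 -0.0e+00 -1.0e-01] q1,q6 [17. 73.] F [-0.2 -0.3  1. ] w 87.9 g 0.0
world d [-178.1  129.7 -141.2] tool shift units [-8.9  -6.49  7.06] turn units [-0.   -0.   -0.04]
```

```bash
python3 look.py;  for i in 1 2; do python3 -m pendant '[[[-0.556,-0.405,0,0,0,0,1],[-0.556,-0.405,0,0,0,0,1],[-0.556,-0.405,0,0,0,0,1],[-0.556,-0.405,0,0,0,0,1],[-0.556,-0.405,0,0,0,0,1],[-0.556,-0.405,0,0,0,0,1],[-0.556,-0.405,0,0,0,0,1],[-0.556,-0.405,0,0,0,0,1]]]' >/dev/null;done
python3 p.py 454.8 123.3 66 0
```

```text
tin px 349 210 z 0.085 rect [ 475.4 -229.9   63.8   62.7   89.2]
tin px 220 220 z 0.085 rect [456.7 117.5  64.1  53.7  15.2]
cap px 270 214 z 0.112 rect [468.5 -14.2  29.4  29.2  -2.1]
cap px 315 218 z 0.112 rect [ 454.8 -132.3   29.4   29.2   88.1]
riser58 px 399 122 z 0.055 rect [ 735.7 -392.5   94.4   61.1   36.3]
riser58 px 333 153 z 0.058 rect [ 640.7 -201.5  120.3   58.5   -3.2]
riser58 px 267 170 z 0.058 rect [608.6 -10.3  89.6  81.8   4.8]
stir px 266 169 z 0.05 rect [608.7 -11.1 139.1 101.5 -80.9]
t 41.2 tcp [454.1 123.9 212.2] rot [-180.   -0.   -0.] q1,q6 [39. 51.] F [ 0.2 -0.1  0.4] w 87.5 g 0.0
world d [   0.7   -0.6 -143.2] tool shift units [0.03 0.03 7.16] turn units [-0.   -0.   -0.01]
```

```bash
python3 -m pendant '[[[0.03,0.03,1,0,0,0,1],[0,0,1,0,0,0,1],[0,0,1,0,0,0,1],[0,0,1,0,0,0,1],[0,0,1,0,0,0,1],[0,0,1,0,0,0,1],[0,0,0.8,0,0,0,1],[0,0,0.35,0,0,0,1]]]' 25
python3 -m pendant '[[[0,0,0,0,0,0,1],[0,0,0,0,0,0,-1],[0,0,0,0,0,0,-1],[0,0,0,0,0,0,-1],[0,0,0,0,0,0,-1],[0,0,0,0,0,0,-1],[0,0,0,0,0,0,-1],[0,0,0,0,0,0,-1]]]' 25
python3 -m pendant '[[[0,0,-0.4,0,0,0,-1],[0,0,-0.9,0,0,0,-1],[0,0,-1,0,0,0,-1],[0,0,-1,0,0,0,-1],[0,0,-1,0,0,0,-1],[0,0,-1,0,0,0,-1],[0,0,-0.9,0,0,0,-1],[0,0,-0.2,0,0,0,-1]]]' >/dev/null
python3 p.py 493.5 390 71 0
```

```text
time_s: 42.05
tcp_pos: [0.4546, 0.1226, 0.0679]
eef_rot: [179.9, 0.1, -0.0]
contact_force: [0.6, -0.1, 0.0]
gripper_width: 0.0879
gripper_force: 0.0
time_s: 42.85
tcp_pos: [0.456, 0.123, 0.0698]
eef_rot: [-180.0, -0.1, -0.0]
contact_force: [-2.2, 0.6, 6.7]
gripper_width: 0.0636
gripper_force: 25.0
t 43.6 tcp [456.3 123.  199.3] rot [-179.9   -0.2   -0. ] q1,q6 [39. 51.] F [ 0.8 -0.4 -1.7] w 63.7 g 25.0
world d [  37.2  267.  -125.3] tool shift units [  1.86 -13.35   6.26] turn units [-0.02 -0.04 -0.01]
```

```bash
for i in 1 2; do python3 -m pendant '[[[0.116,-0.834,0,0,0,0,-1],[0.116,-0.834,0,0,0,0,-1],[0.116,-0.834,0,0,0,0,-1],[0.116,-0.834,0,0,0,0,-1],[0.116,-0.834,0,0,0,0,-1],[0.116,-0.834,0,0,0,0,-1],[0.116,-0.834,0,0,0,0,-1],[0.116,-0.834,0,0,0,0,-1]]]' >/dev/null;done
python3 -m pendant '[[[0,0,0.6,0,0,0,-1],[0,0,0.9,0,0,0,-1],[0,0,0.9,0,0,0,-1],[0,0,0.9,0,0,0,-1],[0,0,0.8,0,0,0,-1],[0,0,0.7,0,0,0,-1],[0,0,0.4,0,0,0,-1],[0,0,0,0,0,0,-1]]]' >/dev/null
python3 p.py 493.5 390 72 0
```

```text
t 46.0 tcp [492.5 389.   91.8] rot [ 1.799e+02  1.000e-01 -1.000e-01] q1,q6 [56. 34.] F [-0.1  0.3 -1.7] w 63.9 g 25.0
world d [  1.    1.  -16.8] tool shift units [ 0.05 -0.05  0.84] turn units [ 0.03  0.02 -0.01]
```

Lower, release, rise; then the bottle at (473,247).

```bash
python3 -m pendant '[[[0.05,-0.05,0.4,0,0,0,-1],[0,0,0.3,0,0,0,-1],[0,0,0.1,0,0,0,-1],[0,0,0.02,0,0,0,-1],[0,0,0,0,0,0,1],[0,0,0,0,0,0,1],[0,0,0,0,0,0,1],[0,0,0,0,0,0,1]]]'
python3 -m pendant '[[[0,0,-0.5,0,0,0,1],[0,0,-1,0,0,0,1],[0,0,-1,0,0,0,1],[0,0,-1,0,0,0,1],[0,0,-1,0,0,0,1],[0,0,-1,0,0,0,1],[0,0,-0.3,0,0,0,1],[0,0,0,0,0,0,1]]]'
python3 look.py; python3 p.py 472.7 246.8 70 0
```

```text
time_s: 46.85
tcp_pos: [0.4941, 0.3908, 0.0772]
eef_rot: [-180.0, -0.0, -0.0]
contact_force: [1.1, 0.7, -0.0]
gripper_width: 0.0863
gripper_force: 0.0
time_s: 47.65
tcp_pos: [0.4943, 0.391, 0.1943]
eef_rot: [-179.9, -0.1, -0.0]
contact_force: [-1.0, -0.1, -0.5]
gripper_width: 0.0876
gripper_force: 0.0
tin px 120 178 z 0.09 rect [579.2 392.2  65.8  46.8 -77.1]
tin px 349 210 z 0.086 rect [ 475.5 -230.2   63.8   62.8   89.1]
cap px 270 214 z 0.112 rect [468.5 -14.2  29.3  29.1  -1.3]
cap px 171 215 z 0.112 rect [472.7 246.7  29.4  29.2 -89.1]
cap px 315 218 z 0.112 rect [ 454.8 -132.5   29.4   29.1   87.9]
riser58 px 399 122 z 0.055 rect [ 734.7 -393.3   91.6   61.5   34.2]
riser58 px 333 153 z 0.058 rect [ 640.8 -201.6  120.2   58.    -2.7]
riser58 px 265 162 z 0.058 rect [634.8  -6.9 134.2  75.9  11. ]
stir px 265 160 z 0.05 rect [632.4  -6.7 149.4 139.3   9.6]
t 47.7 tcp [493.8 390.6 193. ] rot [-180.   -0.   -0.] q1,q6 [56. 34.] F [-0.4 -0.7 -0.6] w 87.5 g 0.0
world d [ -21.1 -143.8 -120. ] tool shift units [-1.06  7.19  6.  ] turn units [-0.01 -0.   -0.01]
```

```bash
python3 -m pendant '[[[-0.132,0.9,0,0,0,0,1],[-0.132,0.9,0,0,0,0,1],[-0.132,0.9,0,0,0,0,1],[-0.132,0.9,0,0,0,0,1],[-0.132,0.9,0,0,0,0,1],[-0.132,0.9,0,0,0,0,1],[-0.132,0.9,0,0,0,0,1],[-0.132,0.9,0,0,0,0,1]]]' >/dev/null
python3 -m pendant '[[[0,0,0,0,0,0,1],[0,0,0.8,0,0,0,1],[0,0,0.8,0,0,0,1],[0,0,0.8,0,0,0,1],[0,0,0.8,0,0,0,1],[0,0,0,0,0,0,1],[0,0,0,0,0,0,1],[0,0,0,0,0,0,1]]]' >/dev/null
python3 p.py 472.7 246.8 73 0
```

```text
t 49.3 tcp [473.2 247.  129.7] rot [-1.8e+02 -1.0e-01 -0.0e+00] q1,q6 [49. 41.] F [-0.6  0.5  0.4] w 87.5 g 0.0
world d [ -0.5  -0.2 -53.7] tool shift units [-0.03  0.01  2.68] turn units [-0.01 -0.02 -0.01]
```

```bash
python3 -m pendant '[[[0,0,0.7,0,0,0,1],[0,0,0.7,0,0,0,1],[0,0,0.7,0,0,0,1],[0,0,0.4,0,0,0,1],[0,0,0.15,0,0,0,1],[0,0,0,0,0,0,1],[0,0,0,0,0,0,1],[0,0,0,0,0,0,-1]]]' 15
python3 -m pendant '[[[0,0,0,0,0,0,-1],[0,0,0,0,0,0,-1],[0,0,0,0,0,0,-1],[0,0,0,0,0,0,-1],[0,0,0,0,0,0,-1],[0,0,0,0,0,0,-1],[0,0,0,0,0,0,-1],[0,0,0,0,0,0,-1]]]' 15
python3 -m pendant '[[[0,0,-0.4,0,0,0,-1],[0,0,-0.9,0,0,0,-1],[0,0,-1,0,0,0,-1],[0,0,-1,0,0,0,-1],[0,0,-1,0,0,0,-1],[0,0,-1,0,0,0,-1],[0,0,-0.9,0,0,0,-1],[0,0,-0.2,0,0,0,-1]]]' >/dev/null
for i in 1 2 3 4 5; do python3 -m pendant '[[[0.145,0.799,0,0,0,0,-1],[0.145,0.799,0,0,0,0,-1],[0.145,0.799,0,0,0,0,-1],[0.145,0.799,0,0,0,0,-1],[0.145,0.799,0,0,0,0,-1],[0.145,0.799,0,0,0,0,-1],[0.145,0.799,0,0,0,0,-1],[0.145,0.799,0,0,0,0,-1]]]' >/dev/null; done
python3 p.py 589 -392.3 78 0
```

```text
time_s: 50.1
tcp_pos: [0.4731, 0.2469, 0.0764]
eef_rot: [-180.0, -0.0, -0.0]
contact_force: [-0.1, -0.1, 0.2]
gripper_width: 0.0838
gripper_force: 0.0
time_s: 50.9
tcp_pos: [0.4728, 0.2467, 0.0758]
eef_rot: [-180.0, -0.0, -0.0]
contact_force: [0.5, 1.8, -0.0]
gripper_width: 0.0499
gripper_force: 15.0
t 55.7 tcp [ 588.5 -394.   203.7] rot [-180.    0.   -0.] q1,q6 [-18. 108.] F [-0.4  1.1 -2.1] w 49.6 g 15.0
world d [   0.5    1.7 -122.7] tool shift units [ 0.03 -0.09  6.13] turn units [-0.    0.   -0.01]
```

```bash
python3 -m pendant '[[[0.03,-0.09,0.8,0,0,0,-1],[0,0,0.9,0,0,0,-1],[0,0,0.9,0,0,0,-1],[0,0,0.9,0,0,0,-1],[0,0,0.9,0,0,0,-1],[0,0,0.7,0,0,0,-1],[0,0,0.4,0,0,0,-1],[0,0,0.2,0,0,0,-1]]]'
python3 -m pendant '[[[0,0,0.2,0,0,0,-1],[0,0,0.15,0,0,0,-1],[0,0,0.05,0,0,0,-1],[0,0,0,0,0,0,-1],[0,0,0,0,0,0,1],[0,0,0,0,0,0,1],[0,0,0,0,0,0,1],[0,0,0,0,0,0,1]]]'
python3 -m pendant '[[[0,0,-0.5,0,0,0,1],[0,0,-1,0,0,0,1],[0,0,-1,0,0,0,1],[0,0,-1,0,0,0,1],[0,0,-1,0,0,0,1],[0,0,-1,0,0,0,1],[0,0,-0.2,0,0,0,1],[0,0,0,0,0,0,1]]]' >/dev/null
python3 look.py; python3 p.py 475.5 -230 67 0
```

```text
time_s: 56.5
tcp_pos: [0.5887, -0.3911, 0.0889]
eef_rot: [-180.0, 0.1, -0.0]
contact_force: [0.6, -0.1, -1.2]
gripper_width: 0.0498
gripper_force: 15.0
time_s: 57.3
tcp_pos: [0.589, -0.3909, 0.082]
eef_rot: [180.0, -0.0, -0.0]
contact_force: [0.6, 0.7, 0.2]
gripper_width: 0.076
gripper_force: 0.0
tin px 120 181 z 0.09 rect [570.4 389.4  64.8  63.5  41.1]
tin px 126 210 z 0.09 rect [490.7 374.7  66.2  62.3  88.7]
cap px 270 214 z 0.112 rect [468.5 -14.2  29.3  29.2  -1.3]
cap px 315 218 z 0.112 rect [ 454.8 -132.3   29.7   29.3   87.5]
riser58 px 265 162 z 0.058 rect [633.2  -4.4 135.4  87.3   9. ]
riser58 px 333 153 z 0.058 rect [ 640.6 -201.4  120.4   57.9   -3. ]
stir px 265 160 z 0.05 rect [632.7  -6.7 149.2 139.2   9.6]
t 58.1 tcp [ 588.7 -390.8  195.9] rot [-180.   -0.   -0.] q1,q6 [-18. 108.] F [-0.4  0.6 -0.4] w 87.6 g 0.0
world d [-113.2  160.8 -125.9] tool shift units [-5.66 -8.04  6.3 ] turn units [-0.   -0.01 -0.01]
```

```bash
python3 -c "
import cv2;a=cv2.imread('pics/last.png');cv2.imwrite('pics/l1.png',cv2.resize(a,(800,600)))"
```

```text
(no output)
```

View pics/l1.png

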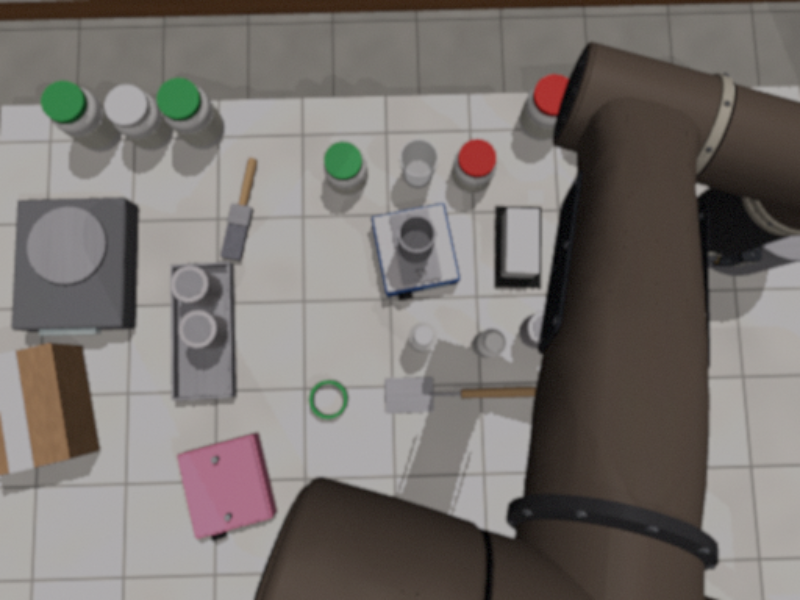

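The view shows the cup seated on the stirrer (415,240), the block on the mat (520,242), and two tins in the tray (190,283),(198,330). The second tin has been nudged about 15 mm but is well within limits. The third tin is half hidden by the arm at (535,328), unmoved.

```bash
for i in 1 2; do python3 -m pendant '[[[-0.354,-0.5025,0,0,0,0,1],[-0.354,-0.5025,0,0,0,0,1],[-0.354,-0.5025,0,0,0,0,1],[-0.354,-0.5025,0,0,0,0,1],[-0.354,-0.5025,0,0,0,0,1],[-0.354,-0.5025,0,0,0,0,1],[-0.354,-0.5025,0,0,0,0,1],[-0.354,-0.5025,0,0,0,0,1]]]' >/dev/null; done
python3 p.py 475.5 -230 66 0; python3 - <<'E'
from wr import *
c,T=wrist("c"); W=cloud(c,T); m=(abs(W[...,2]-.086)<.006)
for b in blobs(m,150): print(b.sum(),rect(W[b]))
E
```

```text
t 59.8 tcp [ 475.1 -229.2  195.8] rot [180.  -0.  -0.] q1,q6 [-4. 94.] F [-1.1 -0.   0.2] w 87.6 g 0.0
world d [   0.4   -0.8 -126.8] tool shift units [0.02 0.04 6.34] turn units [ 0.   -0.   -0.01]
204 [620.1 -34.5  26.5   4.4 -23.3]
715 [ 587.4 -379.4   49.3   27.9   13.3]
3734 [ 476.1 -229.9   65.1   64.8   23.2]
1030 [469.3 -20.7  49.8  38.6  11.9]
749 [ 463.4 -135.8   49.7   31.4   70.7]
```

```bash
python3 -m pendant '[[[0.02,0.04,1,0,0,0,1],[0,0,1,0,0,0,1],[0,0,1,0,0,0,1],[0,0,1,0,0,0,1],[0,0,1,0,0,0,1],[0,0,0.8,0,0,0,1],[0,0,0.4,0,0,0,1],[0,0,0.1,0,0,0,1]]]' 25
python3 -m pendant '[[[0,0,0,0,0,0,1],[0,0,0,0,0,0,-1],[0,0,0,0,0,0,-1],[0,0,0,0,0,0,-1],[0,0,0,0,0,0,-1],[0,0,0,0,0,0,-1],[0,0,0,0,0,0,-1],[0,0,0,0,0,0,-1]]]' 25
python3 -m pendant '[[[0,0,-0.4,0,0,0,-1],[0,0,-0.9,0,0,0,-1],[0,0,-1,0,0,0,-1],[0,0,-1,0,0,0,-1],[0,0,-1,0,0,0,-1],[0,0,-1,0,0,0,-1],[0,0,-0.9,0,0,0,-1],[0,0,-0.2,0,0,0,-1]]]' 
for i in 1 2 3 4 5; do python3 -m pendant '[[[-0.0725,-0.7725,0,0,0,0,-1],[-0.0725,-0.7725,0,0,0,0,-1],[-0.0725,-0.7725,0,0,0,0,-1],[-0.0725,-0.7725,0,0,0,0,-1],[-0.0725,-0.7725,0,0,0,0,-1],[-0.0725,-0.7725,0,0,0,0,-1],[-0.0725,-0.7725,0,0,0,0,-1],[-0.0725,-0.7725,0,0,0,0,-1]]]' >/dev/null; done
python3 p.py 417.5 388 72 0
```

```text
time_s: 60.6
tcp_pos: [0.4756, -0.2306, 0.069]
eef_rot: [-180.0, 0.1, -0.0]
contact_force: [0.5, -0.6, 0.1]
gripper_width: 0.0875
gripper_force: 0.0
time_s: 61.4
tcp_pos: [0.4764, -0.2308, 0.0702]
eef_rot: [180.0, -0.0, -0.0]
contact_force: [-1.3, 0.9, 5.9]
gripper_width: 0.0638
gripper_force: 25.0
time_s: 62.2
tcp_pos: [0.4768, -0.231, 0.1998]
eef_rot: [180.0, -0.2, -0.0]
contact_force: [0.2, 0.1, -2.5]
gripper_width: 0.0635
gripper_force: 25.0
t 66.2 tcp [418.4 388.5 197.7] rot [180.   0.  -0.] q1,q6 [63. 27.] F [ 0.4 -0.4 -2.1] w 63.7 g 25.0
world d [  -0.9   -0.5 -122.7] tool shift units [-0.05  0.03  6.14] turn units [ 0.    0.   -0.01]
```

```bash
python3 -m pendant '[[[-0.05,0.03,0.8,0,0,0,-1],[0,0,0.9,0,0,0,-1],[0,0,0.9,0,0,0,-1],[0,0,0.9,0,0,0,-1],[0,0,0.9,0,0,0,-1],[0,0,0.7,0,0,0,-1],[0,0,0.4,0,0,0,-1],[0,0,0.2,0,0,0,-1]]]'
python3 -m pendant '[[[0,0,0.2,0,0,0,-1],[0,0,0.15,0,0,0,-1],[0,0,0.05,0,0,0,-1],[0,0,0,0,0,0,-1],[0,0,0,0,0,0,1],[0,0,0,0,0,0,1],[0,0,0,0,0,0,1],[0,0,0,0,0,0,1]]]'
python3 -m pendant '[[[0,0,-0.5,0,0,0,1],[0,0,-1,0,0,0,1],[0,0,-1,0,0,0,1],[0,0,-1,0,0,0,1],[0,0,-1,0,0,0,1],[0,0,-1,0,0,0,1],[0,0,-0.2,0,0,0,1],[0,0,0,0,0,0,1]]]' >/dev/null
python3 look.py; python3 p.py 468.5 -14.2 73 0
```

```text
time_s: 67.0
tcp_pos: [0.4175, 0.3868, 0.083]
eef_rot: [179.9, 0.0, -0.0]
contact_force: [-0.5, -1.2, -1.8]
gripper_width: 0.0635
gripper_force: 25.0
time_s: 67.8
tcp_pos: [0.4177, 0.3868, 0.076]
eef_rot: [-180.0, -0.0, -0.0]
contact_force: [-0.3, 0.9, 0.0]
gripper_width: 0.0865
gripper_force: 0.0
tin px 121 181 z 0.09 rect [570.2 389.2  64.9  63.   43.1]
tin px 126 209 z 0.09 rect [494.7 375.   65.5  54.5  88.8]
cap px 409 165 z 0.117 rect [ 589.9 -390.3   31.1   29.6   49.2]
cap px 270 214 z 0.112 rect [468.4 -14.2  29.2  29.1  -1.3]
cap px 315 218 z 0.112 rect [ 454.8 -132.4   29.5   29.    88.9]
riser58 px 399 122 z 0.055 rect [ 735.9 -391.6   95.    60.8   37.9]
riser58 px 333 153 z 0.058 rect [ 640.7 -201.5  120.4   58.2   -2.2]
riser58 px 265 162 z 0.058 rect [632.8 -10.9 137.5  86.8  10.9]
stir px 265 159 z 0.05 rect [632.7  -6.6 148.7 138.8   9.9]
t 68.7 tcp [417.4 386.5 189.9] rot [-1.8e+02 -0.0e+00 -1.0e-01] q1,q6 [62. 27.] F [-0.3 -0.1 -0.5] w 87.9 g 0.0
world d [  51.1 -400.7 -113.9] tool shift units [ 2.56 20.04  5.69] turn units [-0.01 -0.   -0.01]
```

```bash
for i in 1 2 3; do python3 -m pendant '[[[0.107,0.835,0,0,0,0,1],[0.107,0.835,0,0,0,0,1],[0.107,0.835,0,0,0,0,1],[0.107,0.835,0,0,0,0,1],[0.107,0.835,0,0,0,0,1],[0.107,0.835,0,0,0,0,1],[0.107,0.835,0,0,0,0,1],[0.107,0.835,0,0,0,0,1]]]' >/dev/null; done
python3 -m pendant '[[[0,0,0,0,0,0,1],[0,0,0.6,0,0,0,1],[0,0,0.6,0,0,0,1],[0,0,0.6,0,0,0,1],[0,0,0.6,0,0,0,1],[0,0,0.6,0,0,0,1],[0,0,0,0,0,0,1],[0,0,0,0,0,0,1]]]' >/dev/null
python3 p.py 468.5 -14.2 73 0
```

```text
t 71.8 tcp [468.4 -14.  129.4] rot [ 1.8e+02  1.0e-01 -0.0e+00] q1,q6 [22. 68.] F [-0.3 -0.2  0.6] w 87.7 g 0.0
world d [  0.1  -0.2 -53.4] tool shift units [0.01 0.01 2.67] turn units [ 0.01  0.01 -0.  ]
```

```bash
python3 -m pendant '[[[0,0,0.7,0,0,0,1],[0,0,0.7,0,0,0,1],[0,0,0.7,0,0,0,1],[0,0,0.4,0,0,0,1],[0,0,0.15,0,0,0,1],[0,0,0,0,0,0,1],[0,0,0,0,0,0,1],[0,0,0,0,0,0,-1]]]' 15 >/dev/null
python3 -m pendant '[[[0,0,0,0,0,0,-1],[0,0,0,0,0,0,-1],[0,0,0,0,0,0,-1],[0,0,0,0,0,0,-1],[0,0,0,0,0,0,-1],[0,0,0,0,0,0,-1],[0,0,0,0,0,0,-1],[0,0,0,0,0,0,-1]]]' 15
python3 -m pendant '[[[0,0,-0.4,0,0,0,-1],[0,0,-0.9,0,0,0,-1],[0,0,-1,0,0,0,-1],[0,0,-1,0,0,0,-1],[0,0,-1,0,0,0,-1],[0,0,-1,0,0,0,-1],[0,0,-0.9,0,0,0,-1],[0,0,-0.2,0,0,0,-1]]]' >/dev/null
for i in 1 2 3; do python3 -m pendant '[[[0.08,0.783,0,0,0,0,-1],[0.08,0.783,0,0,0,0,-1],[0.08,0.783,0,0,0,0,-1],[0.08,0.783,0,0,0,0,-1],[0.08,0.783,0,0,0,0,-1],[0.08,0.783,0,0,0,0,-1],[0.08,0.783,0,0,0,0,-1],[0.08,0.783,0,0,0,0,-1]]]' >/dev/null; done
python3 p.py 507 -390.2 78 0
```

```text
time_s: 73.45
tcp_pos: [0.4686, -0.0142, 0.0768]
eef_rot: [-180.0, -0.0, -0.0]
contact_force: [0.5, 0.2, 0.2]
gripper_width: 0.0496
gripper_force: 15.0
t 76.7 tcp [ 506.8 -391.4  204.7] rot [-180.    0.   -0.] q1,q6 [-20. 110.] F [ 0.1  0.3 -1.3] w 49.5 g 15.0
world d [   0.2    1.2 -123.7] tool shift units [ 0.01 -0.06  6.18] turn units [-0.    0.   -0.01]
```

```bash
python3 -m pendant '[[[0.01,-0.06,0.8,0,0,0,-1],[0,0,0.9,0,0,0,-1],[0,0,0.9,0,0,0,-1],[0,0,0.9,0,0,0,-1],[0,0,0.9,0,0,0,-1],[0,0,0.7,0,0,0,-1],[0,0,0.4,0,0,0,-1],[0,0,0.2,0,0,0,-1]]]' >/dev/null
python3 -m pendant '[[[0,0,0.2,0,0,0,-1],[0,0,0.15,0,0,0,-1],[0,0,0.07,0,0,0,-1],[0,0,0,0,0,0,-1],[0,0,0,0,0,0,1],[0,0,0,0,0,0,1],[0,0,0,0,0,0,1],[0,0,0,0,0,0,1]]]'
python3 -m pendant '[[[0,0,-0.5,0,0,0,1],[0,0,-1,0,0,0,1],[0,0,-1,0,0,0,1],[0,0,-1,0,0,0,1],[0,0,-1,0,0,0,1],[0,0,-1,0,0,0,1],[0,0,-0.2,0,0,0,1],[0,0,0,0,0,0,1]]]' >/dev/null
python3 look.py; python3 p.py 454.8 -132.3 73 0
```

```text
time_s: 78.25
tcp_pos: [0.507, -0.3889, 0.0826]
eef_rot: [180.0, -0.0, -0.0]
contact_force: [-0.1, 0.3, -0.4]
gripper_width: 0.0763
gripper_force: 0.0
tin px 121 181 z 0.09 rect [570.3 389.1  64.6  64.2  23.7]
tin px 126 210 z 0.09 rect [490.7 374.4  66.   62.3  89. ]
tin px 121 237 z 0.09 rect [417.4 385.   64.8  63.7   5.3]
cap px 315 218 z 0.112 rect [ 454.8 -132.3   29.7   29.1   87.2]
riser58 px 265 162 z 0.058 rect [632.9  -6.  137.4  77.6  12. ]
riser58 px 333 153 z 0.058 rect [ 640.2 -201.7  119.4   58.    -2.5]
stir px 265 159 z 0.05 rect [632.6  -6.7 149.1 139.2   9.6]
t 79.1 tcp [ 506.8 -388.7  196.5] rot [-180.   -0.   -0.] q1,q6 [-20. 110.] F [-0.1  0.  -0.5] w 88.0 g 0.0
world d [ -52.   256.4 -120.5] tool shift units [ -2.6  -12.82   6.02] turn units [-0.   -0.01 -0.01]
```

Third bottle: 16 rows across, then down.

```bash
for i in 1 2; do python3 -m pendant '[[[-0.1625,-0.801,0,0,0,0,1],[-0.1625,-0.801,0,0,0,0,1],[-0.1625,-0.801,0,0,0,0,1],[-0.1625,-0.801,0,0,0,0,1],[-0.1625,-0.801,0,0,0,0,1],[-0.1625,-0.801,0,0,0,0,1],[-0.1625,-0.801,0,0,0,0,1],[-0.1625,-0.801,0,0,0,0,1]]]' >/dev/null; done
python3 -m pendant '[[[0,0,0,0,0,0,1],[0,0,0.6,0,0,0,1],[0,0,0.6,0,0,0,1],[0,0,0.6,0,0,0,1],[0,0,0.6,0,0,0,1],[0,0,0.6,0,0,0,1],[0,0,0.3,0,0,0,1],[0,0,0,0,0,0,1]]]' >/dev/null
python3 p.py 454.8 -132.3 73 0
```

```text
t 81.5 tcp [ 454.2 -132.9  128.8] rot [ 1.8e+02  2.0e-01 -1.0e-01] q1,q6 [ 8. 82.] F [-0.7  0.4  0.3] w 87.5 g 0.0
world d [  0.6   0.6 -52.8] tool shift units [ 0.03 -0.03  2.64] turn units [ 0.    0.04 -0.02]
```

```bash
python3 -m pendant '[[[0.02,-0.02,0.7,0,0,0,1],[0,0,0.7,0,0,0,1],[0,0,0.7,0,0,0,1],[0,0,0.4,0,0,0,1],[0,0,0.15,0,0,0,1],[0,0,0,0,0,0,1],[0,0,0,0,0,0,1],[0,0,0,0,0,0,-1]]]' 15 >/dev/null
python3 -m pendant '[[[0,0,0,0,0,0,-1],[0,0,0,0,0,0,-1],[0,0,0,0,0,0,-1],[0,0,0,0,0,0,-1],[0,0,0,0,0,0,-1],[0,0,0,0,0,0,-1],[0,0,0,0,0,0,-1],[0,0,0,0,0,0,-1]]]' 15
python3 -m pendant '[[[0,0,-0.4,0,0,0,-1],[0,0,-0.9,0,0,0,-1],[0,0,-1,0,0,0,-1],[0,0,-1,0,0,0,-1],[0,0,-1,0,0,0,-1],[0,0,-1,0,0,0,-1],[0,0,-0.9,0,0,0,-1],[0,0,-0.2,0,0,0,-1]]]' >/dev/null
for i in 1 2; do python3 -m pendant '[[[-0.093,0.797,0,0,0,0,-1],[-0.093,0.797,0,0,0,0,-1],[-0.093,0.797,0,0,0,0,-1],[-0.093,0.797,0,0,0,0,-1],[-0.093,0.797,0,0,0,0,-1],[-0.093,0.797,0,0,0,0,-1],[-0.093,0.797,0,0,0,0,-1],[-0.093,0.797,0,0,0,0,-1]]]' >/dev/null; done
python3 p.py 425 -388 78 0
```

```text
time_s: 83.1
tcp_pos: [0.4556, -0.1321, 0.0774]
eef_rot: [180.0, -0.0, -0.0]
contact_force: [0.0, 0.4, 1.4]
gripper_width: 0.0495
gripper_force: 15.0
t 85.5 tcp [ 425.2 -387.9  204.8] rot [-180.    0.   -0.] q1,q6 [-23. 113.] F [ 0.5 -0.5 -1.1] w 50.1 g 15.0
world d [-2.000e-01 -1.000e-01 -1.238e+02] tool shift units [-0.01  0.01  6.19] turn units [-0.01  0.01 -0.01]
```

```bash
python3 -m pendant '[[[-0.01,0.01,0.8,0,0,0,-1],[0,0,0.9,0,0,0,-1],[0,0,0.9,0,0,0,-1],[0,0,0.9,0,0,0,-1],[0,0,0.9,0,0,0,-1],[0,0,0.7,0,0,0,-1],[0,0,0.4,0,0,0,-1],[0,0,0.2,0,0,0,-1]]]' >/dev/null
python3 -m pendant '[[[0,0,0.2,0,0,0,-1],[0,0,0.15,0,0,0,-1],[0,0,0.07,0,0,0,-1],[0,0,0,0,0,0,-1],[0,0,0,0,0,0,1],[0,0,0,0,0,0,1],[0,0,0,0,0,0,1],[0,0,0,0,0,0,1]]]'
python3 -m pendant '[[[0,0,-0.5,0,0,0,1],[0,0,-1,0,0,0,1],[0,0,-1,0,0,0,1],[0,0,-1,0,0,0,1],[0,0,-1,0,0,0,1],[0,0,-1,0,0,0,1],[0,0,-0.5,0,0,0,1],[0,0,0,0,0,0,1]]]' >/dev/null
for i in 1 2 3; do python3 -m pendant '[[[0.1,-0.85,-0.1,0,0,0,1],[0.1,-0.85,-0.1,0,0,0,1],[0.1,-0.85,-0.1,0,0,0,1],[0.1,-0.85,-0.1,0,0,0,1],[0.1,-0.85,-0.1,0,0,0,1],[0.1,-0.85,-0.1,0,0,0,1],[0.1,-0.85,-0.1,0,0,0,1],[0.1,-0.85,-0.1,0,0,0,1]]]' >/dev/null; done
python3 look.py; python3 p.py; python3 - <<'E'
from wr import *
c,T=wrist("d"); W=cloud(c,T); m=(abs(W[...,2]-.160)<.004)
for b in blobs(m,50): print("cup rim",b.sum(),rect(W[b]))
m=(abs(W[...,2]-.058)<.003)
for b in blobs(m,200): print("foot/riser",b.sum(),rect(W[b]))
a=cv2.imread('pics/last.png');cv2.imwrite('pics/l2.png',cv2.resize(a,(800,600)))
cv2.imwrite("pics/w_d2.png",cv2.resize(c["frame"],(800,600)))
E
```

```text
time_s: 87.1
tcp_pos: [0.4255, -0.3874, 0.0831]
eef_rot: [180.0, -0.0, -0.0]
contact_force: [0.2, -0.1, 0.3]
gripper_width: 0.0765
gripper_force: 0.0
tin px 121 181 z 0.09 rect [570.4 390.   64.8  63.2  47.7]
tin px 124 206 z 0.09 rect [503.3 380.5  64.3  38.9 -63.3]
cap px 409 165 z 0.117 rect [ 589.9 -389.    30.3   29.9   72.9]
cap px 411 196 z 0.117 rect [ 507.6 -388.8   30.8   29.7  -54.1]
cap px 413 227 z 0.117 rect [ 424.6 -387.1   29.8   29.7   44.9]
riser58 px 399 122 z 0.055 rect [ 735.6 -391.6   94.6   60.4   37.2]
riser58 px 333 153 z 0.058 rect [ 640.2 -201.8  120.2   58.1   -2.9]
stir px 277 138 z 0.05 rect [697.  -29.7 113.1  54.5  65.9]
t 90.3 tcp [473.9  22.8 250.3] rot [-180.    0.   -0.] q1,q6 [27. 63.] F [1.5 1.6 1.2] w 87.7 g 0.0
cup rim 750 [612.7  -5.9  60.2  23.3  89.9]
foot/riser 2799 [613.9  -9.7  91.4  72.2   9.7]
foot/riser 4583 [ 617.1 -200.3   75.3   60.9   -3. ]
```

View pics/l2.png

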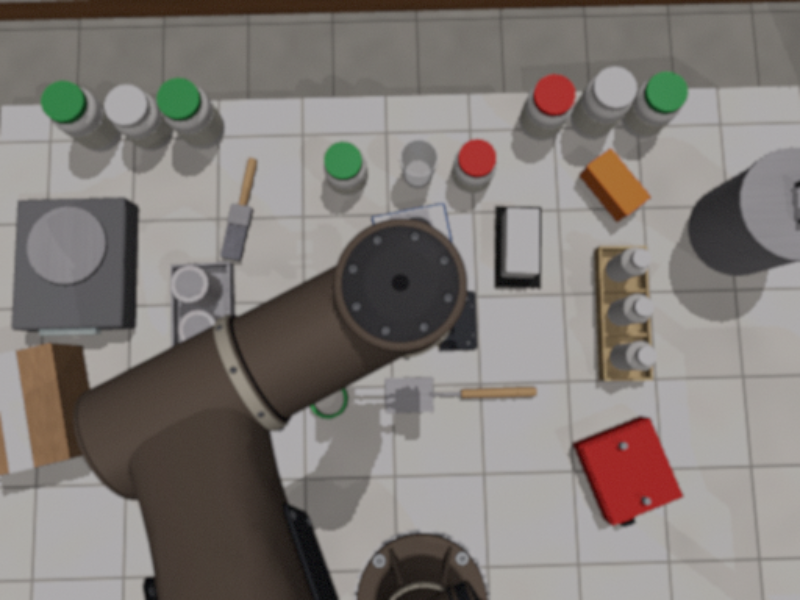

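View pics/w_d2.png

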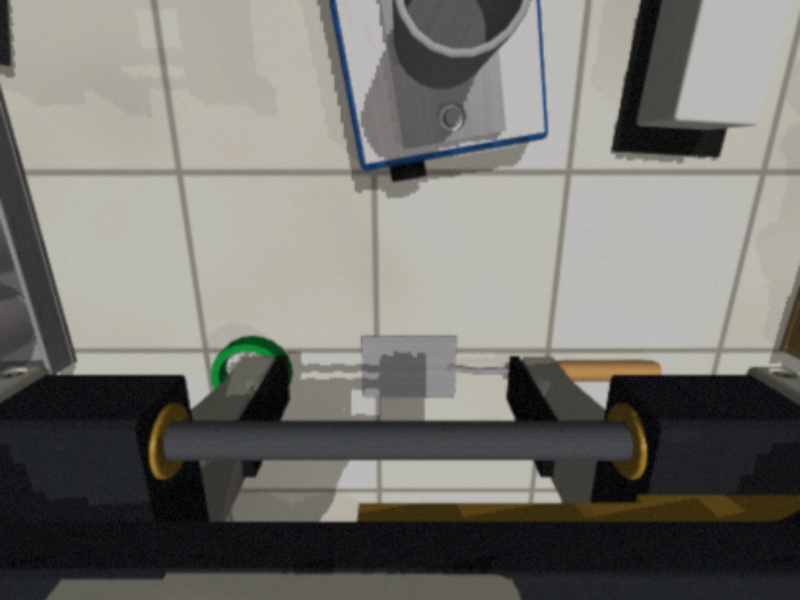

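The overhead view shows three bottles in separate cells (635,262),(638,308),(640,355) and the block on the mat (520,242). The wrist view shows the rear pin through the foot hole at (452,117), with the foot flat. All three tins measured at tray height and the bystanders are in place, so I'm handing in.

```bash
python3 -c "
from plant import r
print(r.close_job())"
```

```text
the job is handed in; nothing more can be done
None
```

The job is handed in at about 90 s of robot time: all three tins stand in the tray, the block lies on the mat, the cup is seated on the stirrer's pins, and the three bottles are in separate rack cells; the hand-in call returned no verdict.

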